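# Unhook a cured denture flask and crack it open

## Robot

A 6-joint arm with a two-finger parallel gripper is mounted at the origin on a cart in front of the work surface, level with it; the furniture and walls round the work are solid. World frame = base frame: x ahead of the robot, y to its left, z up, the work surface at z = 0. Lengths are in m, angles in rad, forces in N, time in s.
With the tool pointing down it reaches from about 0.35 to 0.975 m from the base axis. Payload 4.9 kg.
Tool frame: the origin (TCP) lies midway between the tips of the shut fingers; the grasp point (between the pads) lies 19 mm behind it; z points along the fingers, y is the line along which they close (so a half turn about z gives the same grasp; the last joint's range is limited). The gripper opens to 85 mm and grips with 20 to 120 N. Pads are 22 mm wide; open, the fingers measure 114 mm over their backs; the gripper's body (76 mm by 85 mm) begins 54 mm behind the grasp point. The pads swing forward as they close: fully open they stand 13 mm farther back than shut.
Start: joints at [-0.119, 0.053, 1.613, -0, 1.476, -0.119], TCP at [0.625, 0, 0.231] pointing down, gripper open.
Joint ranges: [-3.01, 3.01], [-1.01, 2.22], [0.06, 2.58], [-1.02, 4.17], [0.09, 2.62], [-3.14, 3.14]. Speed limits (rad/s): [2.57, 2.57, 3.14, 3.14, 3.14, 3.14].

## Interface

Orientations are given as a unit quaternion [w, x, y, z].
In Python, from plant import manip gives the robot as it stands.
- The arm moves only by the shell command python3 shift.py, which reads ROWS from standard input. ROWS is a JSON list of rows, 1 to 5 of them, each of 7 numbers: the opening from 0.0 (shut) to 1.0 (fully open), then dx, dy, dz in cm, then a rotation vector rx, ry, rz in units of 0.2 rad; each row shifts and turns the commanded pose from where the row before left it, along the tool's axes as they then stand; what a row does not reach is not made up. A row lasts 1/8 s, in which the tool goes at most 0.0625 m and 0.188 rad, less where a joint would pass 70% of its speed; a pose out of reach is approached as far as the arm can. The fingers move at their own pace and stop on an object; the grip force is fixed at half the most. Time passes only in rows, so rows that do not move let the fingers close. It prints the time, the measured TCP pose, the force, the opening and the grip force at its end. Input that does not fit is refused with a message, and nothing moves.
- manip.state(): the state, without advancing time (a new reading comes with each control period).
- manip.grab_frame(name): name is "scene" or "side" or "wrist"; returns the picture (480x640x3 uint8, red, green, blue); there is no depth.
- manip.camera_params(name): a dict with "intrinsics" (3x3 intrinsics, pixels), "xyz" and "orientation" of the camera in the world. Camera axes: x right, y down, z forward; pixel columns grow to the right and rows downward; lengths in m; the calibration is good to about 2 mm. A picture is of the moment at which its call begins: read the wrist's pose just before it. camera_params takes no time and is no camera call; for the wrist camera it gives the pose at the moment of the call.
- manip.job_done(): hands the job in; it is judged then, once.
The state is a dict: "time": time; "joint_pos": joint angles; "joint_vel": joint speeds; "joint_efforts": joint torques, N m; "tool_pos": TCP position; "tool_rot": TCP orientation; "contact_force": force on the tool from outside, world axes, zero at the start; "ft_torque": the same for the moment, N m; "gripper_width": opening from 0.0 (shut) to 1.0 (fully open); "grasp_force": force on a finger pad.
Only numpy, scipy, OpenCV 4.12 (cv2) and the standard library are available. Lean on these libraries where they do the work, as an engineer would, in place of code of your own. Each camera call takes 0.05 s, during which the arm holds its last target. There are 200 camera calls.

## Task

The cured denture flask has to be looked into. Knock the red sprung plunger of its stand fully down with the mallet (not with the hand) so that the hook swings off the upper half, and lay the mallet back down on the table, clear of the stand. Then take the upper half by its black handle, break it free of its sticky seal and hold it about 15 mm open, finishing while you still hold it there; never let it jump up 30 mm or more, which would tear the denture out, and leave the cream cast, the green bowl beside it, the blue bur stand and the little glass dish where they are.

Things in the scene. Friction and masses are not known exactly. Their poses are not given: they have to be found in the camera images.
- stand: Denture flask in its bench stand, which does not move. Grey base plate 10 mm thick (x -108..62, y +-72 mm), brass lower half 96 x 90 mm up to z 44, two guide posts (diameter 11 at x 0, y +-58, up to z 95). On the -x side: dark hook (up to z 68) and at x -88 a grey tower (up to z 58) with the red plunger. Origin: on the table under the flask's middle; z up.
- plunger: Red round head, diameter 22 mm, 8 mm thick, of the sprung release plunger on top of the tower. Origin: middle of its flat top, which stands 84 mm above the table when up and 72 mm when fully down.
- release (a joint): Travel of the plunger in m: 0 = up, 0.012 = fully down on its stop. Sprung but gummed with plaster: it takes 6 to 8 N to move and stays where it was driven. It turns the hook, which is clear of the upper half from 0.0105 on.
- lid_handle (a point): Black handle of the flask's brass upper half: a level bar, diameter 15 mm, 50 mm long, in a steel bow 68 mm wide. Origin: middle of the bar, 110 mm above the table when shut, 33 mm above the upper half's steel top (upper half 96 x 90 mm). The bar runs along this point's y (the stand's y); grip it from above across x. z up.
- upper_half: The flask's upper half with its handle: brass, 96 x 90 mm, 33 mm tall with its steel top, two ears on the guide posts. Origin: middle of its underside (44 mm above the table when shut); axes as the stand's.
- lid (a joint): How far the upper half is raised on its posts, in m: 0 = shut, stop at 0.045; straight up. Locked while the hook is on (2 mm of play). Then the rubber seal resists, by about 12 N on top of the weight (4 to 6 N) at 1.5 to 3 mm, and lets go suddenly before 5 mm; above that only the weight is left. Released, it drops shut and seals again.
- mallet: Small mallet, about 0.2 kg: round upright head, diameter 46 mm, 56 mm tall, a white nylon face at each end; pale wooden handle 17 mm wide, 20 mm tall, running level from the head along this body's -x to x = -153 mm, its middle 28 mm above the lower face, on which the mallet stands. Origin: middle of the lower face; z up.
- mallet_grip (a point): Point on the middle line of the mallet's handle where it balances well enough to be held, 55 mm from the head's axis, 28 mm above the lower face.
- cast_1: Cream plaster dental cast, 53 x 58 x 26 mm, a bystander. Origin: middle of its underside.
- mixing_bowl: Green mixing bowl, diameter 87 mm, 43 mm tall, a bystander. Origin: middle of its underside.
- bur_stand: Round blue bur stand with mounted points, diameter 61 mm, 32 mm tall, a bystander. Origin: middle of its underside.
- dappen_dish: Small glass dish, 31 x 31 x 16 mm, a bystander. Origin: middle of its underside.

How it is judged:
On the way, in this order (a step that is already met when the one before it is completed fails the run):
1. the mallet drives the plunger fully down (value of joint release above 0.0105 m and contact force between mallet and plunger above 1 N).
2. the upper half has broken free of its seal (value of joint lid above 0.006 m), for 0.1 s.
At the end, for the whole second after the job is handed in: The upper half stands still, 9 to 21 mm open, held by the fingers on its handle; the plunger is still down (past 10.5 mm); the mallet lies at rest on the table, touching neither the stand nor the fingers (value of joint lid between 0.009 and 0.021 m and velocity of joint lid between -0.01 and 0.01 m/s and contact force between the fingers and upper_half above 3 N and value of joint release above 0.0105 m and height (world z) of mallet between -0.01 and 0.04 m and linear speed of mallet below 0.02 m/s and contact force between mallet and stand below 0.1 N and contact force between mallet and the fingers below 0.1 N); the arm keeps its last pose, push and grip.
It fails at once if the upper half jumped up more than 30 mm (value of joint lid above 0.03 m).
It fails at once if the plunger was pushed with the hand (contact force between any of the fingers, the arm and plunger above 2 N).
It fails at once if a bystander was moved by more than 30 mm (distance of any of cast_1, mixing_bowl, bur_stand, dappen_dish from where it was at the start of the episode above 0.03 m).
It also fails if it takes over 51 s, if anything falls off the work surface, if the arm or the gripper's body presses on something with over 40 N, if the wrist force passes 120 N, or if a joint passes its speed limit or range.

## Working session

There is one attempt and no reset: what is moved stays moved. The work goes in short steps, Python scripts to look and compute and a shell command to move; the robot and the scene stay as the last step left them, time stands still between calls to the robot, and variables do not carry over. Pictures are saved under pics/ and viewed, at most 11 in all, crops included, and the job is handed in when it is done.

```bash
ls; mkdir -p pics; python3 - <<'E'
from plant import manip
import cv2
for n in ("scene","side","wrist"):
    p=manip.camera_params(n); print(n,p)
    cv2.imwrite(f"pics/{n}0.png",manip.grab_frame(n)[:,:,::-1])
print(manip.state())
E
```

```text
pics
plant.py
shift.py
scene {'intrinsics': array([[564.82392051,   0.        , 324.13813108],
       [  0.        , 564.82392051, 231.40023057],
       [  0.        ,   0.        ,   1.        ]]), 'xyz': array([0.19963761, 0.750561  , 0.88087954]), 'orientation': array([ 0.08945434, -0.22274474,  0.90107833, -0.36116554])}
side {'intrinsics': array([[575.18241385,   0.        , 317.1233114 ],
       [  0.        , 575.18241385, 248.00909389],
       [  0.        ,   0.        ,   1.        ]]), 'xyz': array([0.40001657, 1.14318126, 0.74071635]), 'orientation': array([ 0.03255575, -0.07161816,  0.86530175, -0.49503924])}
wrist {'intrinsics': array([[338.27095528,   0.        , 323.2533638 ],
       [  0.        , 338.27095528, 236.64166307],
       [  0.        ,   0.        ,   1.        ]]), 'xyz': array([0.62280526, 0.07415223, 0.37354859]), 'orientation': array([ 1.48719867e-01,  9.88878619e-01, -9.12929836e-05, -1.21256478e-03])}
{'time': 0.15, 'joint_pos': array([-1.19009327e-01,  5.32061058e-02,  1.61397000e+00, -3.72743984e-06,
        1.47598645e+00, -1.18998439e-01]), 'joint_vel': array([ 0.00034544, -0.00312242, -0.00364128,  0.00022735, -0.0017136 ,
        0.00045201]), 'joint_efforts': array([ 5.10442842e-04, -3.94241810e+01, -3.70721948e+01, -1.15854355e-04,
        4.61802789e-03,  5.00508997e-05]), 'tool_pos': array([6.24521244e-01, 5.07893878e-05, 2.30350016e-01]), 'tool_rot': array([-6.15867983e-04,  7.07110287e-01,  7.07102840e-01, -4.86679939e-04]), 'contact_force': array([0.91324844, 0.37031467, 0.19152778]), 'ft_torque': array([ 0.04813298, -0.00508828,  0.03666862]), 'grasp_force': 0.0, 'gripper_width': 0.9996651662645288}
```

View pics/scene0.png

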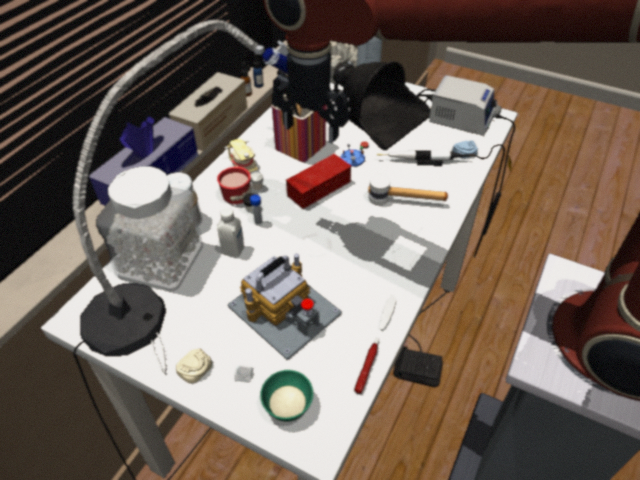

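View pics/side0.png

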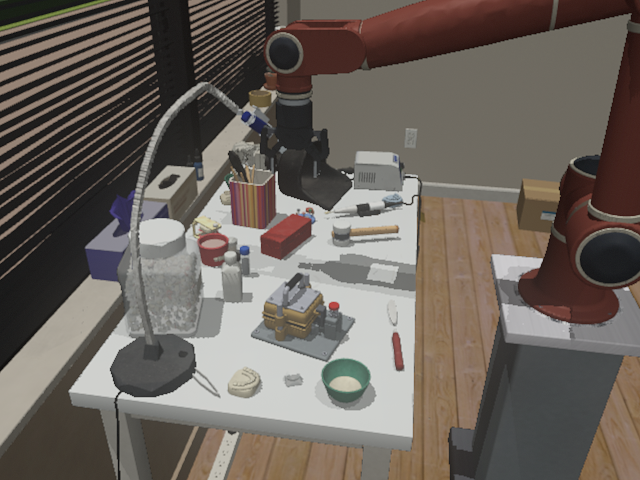

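View pics/wrist0.png

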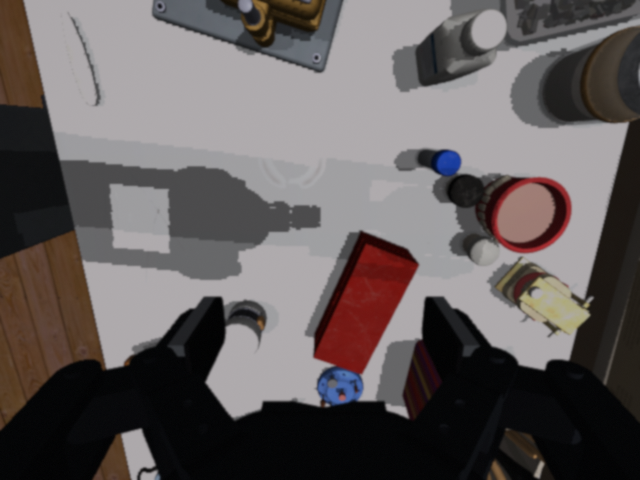

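```bash
cat > h.py <<'E'
import numpy as np, cv2
from scipy.spatial.transform import Rotation as R
def q2R(q): return R.from_quat(np.r_[q[1:],q[0]]).as_matrix()
def ray(p,uv):
    d=q2R(p["orientation"])@np.linalg.solve(p["intrinsics"],[uv[0],uv[1],1.]); return np.array(p["xyz"]),d/np.linalg.norm(d)
def plane(p,uv,z):
    o,d=ray(p,uv); return o+d*(z-o[2])/d[2]
def tri(obs):
    A=np.zeros((3,3));b=np.zeros(3);rs=[ray(*o) for o in obs]
    for o,d in rs: M=np.eye(3)-np.outer(d,d);A+=M;b+=M@o
    x=np.linalg.solve(A,b); return x,max(np.linalg.norm((np.eye(3)-np.outer(d,d))@(x-o)) for o,d in rs)
def proj(p,X):
    c=q2R(p["orientation"]).T@(np.array(X)-p["xyz"]);c=p["intrinsics"]@c;return c[:2]/c[2]
def blobs(m,amin=20):
    n,l,s,c=cv2.connectedComponentsWithStats(m.astype(np.uint8)); return [(s[i,4],c[i].round(1).tolist(),s[i,:4].tolist()) for i in range(1,n) if s[i,4]>=amin]
E
python3 - <<'E'
from plant import manip
from h import *
np.set_printoptions(precision=4,suppress=True)
P={n:manip.camera_params(n) for n in("scene","side")}
def t(n,a,b): print(n,*tri([(P["scene"],a),(P["side"],b)]))
t("plunger",(307,304),(334,306))
t("malletTop",(379,186),(342,228))
t("handle end",(447,196),(399,231))
t("cast",(194,364),(244,381)); t("bowl",(287,397),(346,381)); t("dish",(244,373),(292,379)); t('bur',(354,156),(306,215))
for u in [(229,310),(278,255),(340,314),(289,353)]: print(plane(P["scene"],u,0.01))
E
```

```text
plunger [0.5006 0.2422 0.0777] 0.0013834460268953598
malletTop [ 0.5285 -0.1348  0.0452] 0.0006526197733593834
handle end [ 0.3874 -0.203   0.0162] 0.0041942029480198
cast [0.6397 0.4024 0.0084] 0.00038496314059475106
bowl [0.4585 0.3882 0.0255] 0.0013923108484706359
dish [ 0.5577  0.3715 -0.0026] 3.733491670379952e-05
bur [ 0.637  -0.2328  0.0212] 0.0008840642556890768
[0.6507 0.2791 0.01  ]
[0.6401 0.1179 0.01  ]
[0.4617 0.1899 0.01  ]
[0.504  0.3068 0.01  ]
```

The rows are not in the units I measure in: shifts go in cm and turns go in units of 0.2 rad. I convert before sending: 0.05 m is 5, -0.018 m is -1.8.

```bash
cat > snap.py <<'E'
import sys,pickle,cv2
from plant import manip
p=manip.camera_params("wrist"); im=manip.grab_frame("wrist")
cv2.imwrite(f"pics/{sys.argv[1]}.png",im[:,:,::-1]); pickle.dump(p,open(f"pics/{sys.argv[1]}.pkl","wb"))
E
echo '[[1,5,-1.8,0,0,0,0],[1,5,-1.8,0,0,0,0],[1,5,-1.8,0,0,0,0],[1,5,-1.8,0,0,0,0],[1,0,0,0,0,0,0]]' | python3 shift.py && python3 snap.py s1
echo '[[1,5,0,0,0,0,0],[1,5,0,0,0,0,0],[1,0,0,0,0,0,0]]' | python3 shift.py && python3 snap.py s2
python3 -c "
import cv2,numpy as np
a=cv2.imread('pics/s1.png')[:,100:500];b=cv2.imread('pics/s2.png')[:,100:500];cv2.imwrite('pics/s12.png',np.hstack([a,b]))"
```

```text
time: 0.78
tool_pos: [0.5515, 0.2028, 0.2309]
tool_rot: [-0.0, 0.705, 0.709, -0.0]
contact_force: [0.1, 0.3, -0.5]
gripper_width: 1.002
grasp_force: 0.0
time: 1.2
tool_pos: [0.5532, 0.3011, 0.2308]
tool_rot: [-0.0, 0.706, 0.708, -0.0]
contact_force: [-0.3, -0.3, -0.1]
gripper_width: 1.003
grasp_force: 0.0
```

View pics/s12.png

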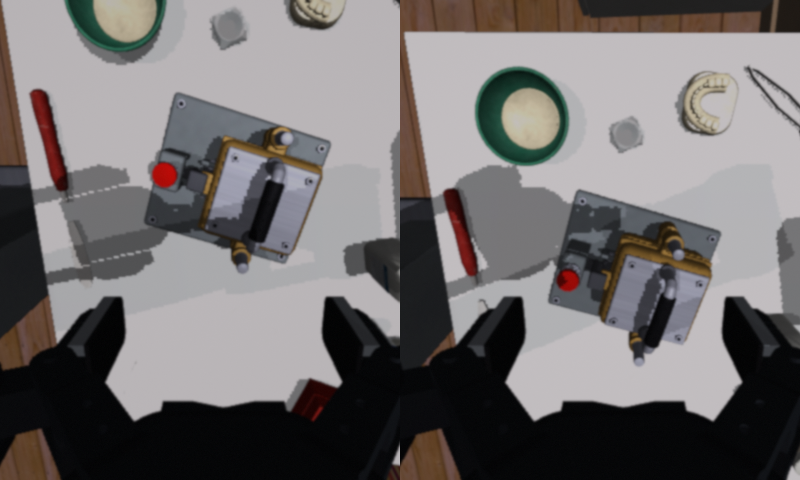

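```bash
python3 - <<'E'
from h import *
import pickle
np.set_printoptions(precision=4,suppress=True)
L=lambda n:(pickle.load(open(f"pics/{n}.pkl","rb")),cv2.imread(f"pics/{n}.png"))
W={n:L(n) for n in("s1","s2")}
for n,(p,im) in W.items():
    hsv=cv2.cvtColor(im,cv2.COLOR_BGR2HSV)
    print(n,"red",blobs(((hsv[...,0]<6)|(hsv[...,0]>174))&(hsv[...,1]>200)&(hsv[...,2]>170),60))
    m=(im.max(2)<32); m[290:]=0 if n=="s1" else m[290:]; m[380:]=0; m[:,:330]=0; m[:,420:]=0
    for b in blobs(m,150): print("blk",b)
    g=cv2.cvtColor(im,cv2.COLOR_BGR2GRAY)
p1,p2=W["s1"][0],W["s2"][0]
# base corners on plane z=.01
for p,us in ((p1,[(277,93),(431,143),(386,264),(246,223)]),(p2,[(278,189),(421,234),(0,0),(248,303)])):
    print([plane(p,u,.01)[:2] for u in us])
print("postA",tri([(p1,(386,137)),(p2,(379,254))]),"postB",tri([(p1,(342,267)),(p2,(339,359))]))
E
```

```text
s1 red [(np.int32(326), [264.4, 173.9], [254, 164, 21, 21])]
blk (np.int32(1068), [363.7, 212.8], [341, 181, 42, 64])
s2 red []
blk (np.int32(766), [357.0, 322.5], [339, 294, 35, 53])
[array([0.5026, 0.3143]), array([0.6608, 0.267 ]), array([0.622, 0.132]), array([0.4633, 0.1802])]
[array([0.5021, 0.3168]), array([0.6609, 0.2663]), array([0.251 , 0.4922]), array([0.4609, 0.1796])]
postA (array([0.5992, 0.2737, 0.0958]), np.float64(0.0006686604893915418)) postB (array([0.5667, 0.1603, 0.0889]), np.float64(0.0002110046863346716))
```

```bash
python3 - <<'E'
from h import *
import pickle
np.set_printoptions(precision=4,suppress=True)
L=lambda n:(pickle.load(open(f"pics/{n}.pkl","rb")),cv2.imread(f"pics/{n}.png"))
(p1,a),(p2,b)=L("s1"),L("s2")
print("handle",tri([(p1,(363.7,212.8)),(p2,(357,322.5))]))
hsv=cv2.cvtColor(b,cv2.COLOR_BGR2HSV)
r=[x for x in blobs(((hsv[...,0]<8)|(hsv[...,0]>172))&(hsv[...,1]>190)&(hsv[...,2]>90),40)]; print(r)
for x in r: 
    if 255<x[1][0]<280 and 260<x[1][1]<300: print("plunger",tri([(p1,(264.4,173.9)),(p2,x[1])]))
E
echo '[[1,-6,-1,0,0,0,0],[1,-6,-1,0,0,0,0],[1,-6,-1,0,0,0,0],[1,-6,-1,0,0,0,0],[1,-6,-1,0,0,0,0]]' | python3 shift.py >/dev/null
echo '[[1,-5,-1,0,0,0,0],[1,-5,-1,0,0,0,0],[1,0,0,0,0,0,0]]' | python3 shift.py && python3 snap.py m1
echo '[[1,-5,0,0,0,0,0],[1,-5,0,0,0,0,0],[1,0,0,0,0,0,0]]' | python3 shift.py && python3 snap.py m2
python3 -c "
import cv2,numpy as np
a=cv2.imread('pics/m1.png')[:,100:500];b=cv2.imread('pics/m2.png')[:,100:500];cv2.imwrite('pics/m12.png',np.hstack([a,b]))"
```

```text
handle (array([0.581 , 0.2165, 0.1137]), np.float64(0.00022210494176308048))
[(np.int32(391), [164.1, 248.8], [154, 224, 20, 51]), (np.int32(268), [269.3, 280.4], [260, 271, 19, 20])]
plunger (array([0.5   , 0.2431, 0.0845]), np.float64(0.0007986562769224168))
time: 2.25
tool_pos: [0.4816, -0.1043, 0.2313]
tool_rot: [0.0, 0.71, 0.704, -0.0]
contact_force: [-0.2, 0.5, -0.1]
gripper_width: 1.003
grasp_force: 0.0
time: 2.68
tool_pos: [0.4827, -0.2019, 0.2311]
tool_rot: [-0.0, 0.708, 0.706, -0.0]
contact_force: [-0.3, 1.0, -0.2]
gripper_width: 1.0
grasp_force: 0.0
```

View pics/m12.png

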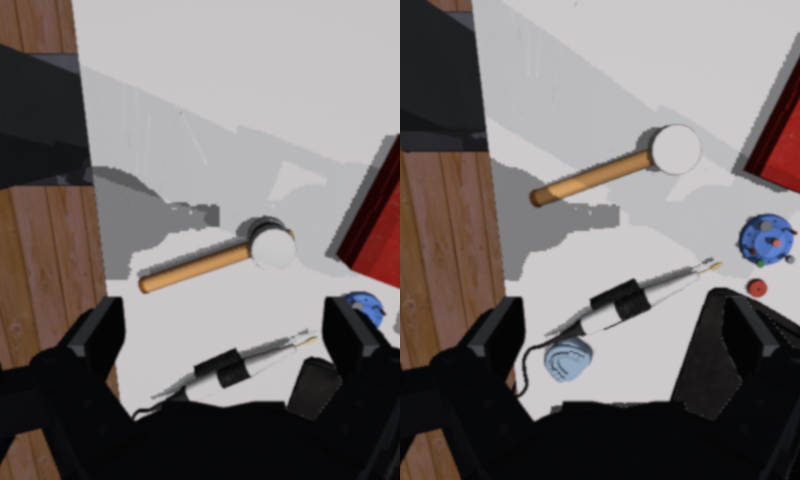

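```bash
python3 - <<'E'
from h import *
import pickle
np.set_printoptions(precision=4,suppress=True)
L=lambda n:(pickle.load(open(f"pics/{n}.pkl","rb")),cv2.imread(f"pics/{n}.png"))
W=[L("m1"),L("m2")]; O=[]
for (p,im),c0 in zip(W,[(372,246),(376,149)]):
    hsv=cv2.cvtColor(im,cv2.COLOR_BGR2HSV)
    m=((hsv[...,0]>8)&(hsv[...,0]<22)&(hsv[...,1]>110)&(hsv[...,2]>110)).astype(np.uint8); m[:,:225]=0;m[300:]=0; m[:120]=0
    n,l,s,c=cv2.connectedComponentsWithStats(m); i=1+np.argmax(s[1:,4]); ys,xs=np.nonzero(l==i)
    vx,vy,x0,y0=cv2.fitLine(np.c_[xs,ys].astype(np.float32),cv2.DIST_L2,0,.01,.01).ravel()
    t=(xs-x0)*vx+(ys-y0)*vy; e=[(x0+k*vx,y0+k*vy) for k in np.percentile(t,[.5,99.5])]; e.sort()
    g=((hsv[...,1]<40)&(hsv[...,2]>205)).astype(np.uint8)
    r=cv2.HoughCircles(cv2.medianBlur(im[...,2],3),cv2.HOUGH_GRADIENT,1,50,param1=100,param2=12,minRadius=19,maxRadius=29)[0]
    r=min(r,key=lambda q:np.hypot(q[0]-c0[0],q[1]-c0[1])); print(e,r); O.append((p,e,r))
    a,b=[plane(p,u,.038)[:2] for u in e]; print("handle on .038 top:",a,b,np.degrees(np.arctan2(*(b-a)[::-1])),"head",plane(p,r[:2],.056))
print("head top",tri([(o[0],o[2][:2]) for o in O])); print("end",tri([(o[0],o[1][0]) for o in O]))
from plant import manip; print(manip.state()["tool_pos"],manip.state()["joint_pos"])
E
```

```text
[(np.float64(240.3852466008791), np.float64(287.1078045544943)), (np.float64(346.4219421837596), np.float64(251.28125112019734))] [374.5 252.5  23.9]
handle on .038 top: [ 0.3882 -0.191 ] [ 0.5035 -0.1505] 19.3813099495466 head [ 0.5304 -0.1455  0.056 ]
[(np.float64(237.26099822379075), np.float64(197.40824652149558)), (np.float64(346.84945817149577), np.float64(158.42972469286244))] [375.5 149.5  23.8]
handle on .038 top: [ 0.3941 -0.1899] [ 0.5036 -0.152 ] 19.060656885826678 head [ 0.5284 -0.1429  0.056 ]
head top (array([ 0.5281, -0.1424,  0.0645]), np.float64(0.0009310194287934807))
end (array([ 0.3921, -0.1892,  0.0414]), np.float64(0.002807974341329814))
[ 0.4828 -0.2004  0.231 ] [-0.5361 -0.194   1.8477  0.0004  1.4889 -0.5343]
```

```bash
python3 - <<'E'
from h import *
from plant import manip
p=manip.camera_params("side"); T=np.array([.6245,0,.2304])
for n,o in dict(tcp=(0,0,0),fing=(.05,0,.02),fing2=(-.05,0,.02),body=(0,0,.073),cam=(0,.074,.143),camlow=(0,.1,.1),c3=(-.04,.1,.05),c4=(0,.074,.03)).items(): print(n,proj(p,T+o).round())
E
```

```text
tcp [294. 179.]
fing [272. 168.]
fing2 [317. 172.]
body [294. 147.]
cam [286. 126.]
camlow [284. 152.]
c3 [304. 177.]
c4 [287. 179.]
```

```bash
python3 - <<'E'
from h import *
import pickle
from plant import manip
S,D=manip.camera_params("scene"),manip.camera_params("side")
print(tri([(S,(392,147)),(D,(325,207))]))
p1,p2=[pickle.load(open(f"pics/{n}.pkl","rb")) for n in("m1","m2")]
print(tri([(p1,(415,360)),(p2,(415,290))]))
print(plane(p1,(415,360),0),plane(p2,(415,290),0))
for n in("scene","side"): cv2.imwrite(f"pics/{n}1.png",manip.grab_frame(n)[:,:,::-1])
a=cv2.imread("pics/scene1.png")[0:300,230:630];b=cv2.imread("pics/side1.png")[80:380,130:530]
cv2.imwrite("pics/ss1.png",np.hstack([a,b]))
E
```

```text
(array([ 0.5974283 , -0.36995778, -0.02372592]), np.float64(0.008987916460088861))
(array([ 0.59076593, -0.30555034,  0.01250428]), np.float64(0.002665424345330607))
[ 0.59745941 -0.31542932  0.        ] [ 0.59168439 -0.31151793  0.        ]
```

View pics/ss1.png

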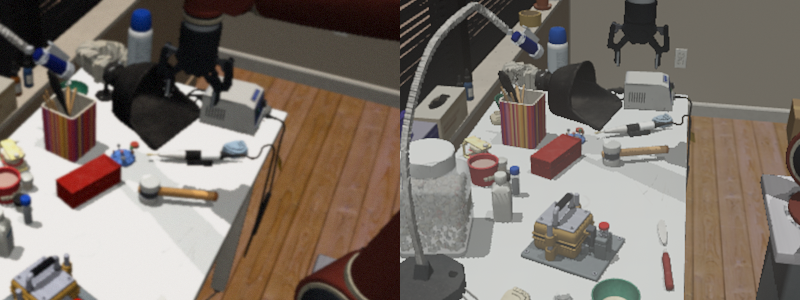

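In the tool's units: 0.02 m is 2, 0.177 rad is 0.885.

```bash
cat > go.py <<'E'
# print the remaining shift in tool axes to target x y z yaw(deg, tool y vs world x)
import sys; from h import *; from plant import manip
np.set_printoptions(precision=4,suppress=True)
s=manip.state(); x,y,z,w=map(float,sys.argv[1:5])
M=q2R(s["tool_rot"]); w=np.radians(w)
G=np.array([[-np.sin(w),np.cos(w),0],[np.cos(w),np.sin(w),0],[0,0,-1]]).T
print("t",s["time"],"pos",s["tool_pos"],"d",M.T@(np.array([x,y,z])-s["tool_pos"]),"d after turn",G.T@(np.array([x,y,z])-s["tool_pos"]),"rot",R.from_matrix(M.T@G).as_rotvec(),"F",s["contact_force"],"w",s["gripper_width"],"g",s["grasp_force"])
E
echo '[[0.6,0,0,2,0,0,0.885],[0.6,0,0,2,0,0,0.885],[0.6,0,0,2,0,0,0.885],[0.6,0,0,2,0,0,0.885]]' | python3 shift.py >/dev/null
echo '[[0.6,0,0,2,0,0,0.885],[0.6,0,0,2,0,0,0.885],[0.6,0,0,0,0,0,0.87],[0.6,0,0,0,0,0,0]]' | python3 shift.py
python3 go.py .4844 -.1587 .011 -70.8
```

```text
time: 3.82
tool_pos: [0.4831, -0.1985, 0.1111]
tool_rot: [-0.0, 0.986, 0.169, -0.0]
contact_force: [0.3, -0.6, 0.3]
gripper_width: 0.599
grasp_force: 0.0
t 3.825 pos [ 0.4831 -0.1985  0.1111] d [ 0.0145 -0.0371  0.1001] d after turn [ 0.0143 -0.0372  0.1001] rot [-0.0005  0.0001  0.0037] F [ 0.3157 -0.5906  0.2602] w 0.5990365780014718 g 0.0
```

In the tool's units: 0.04 m is 4, -0.037 m is -3.7.

```bash
echo '[[0.6,1.4,-3.7,0,0,0,0],[0.6,0,0,4,0,0,0],[0.6,0,0,4,0,0,0],[0.6,0,0,2,0,0,0],[0.6,0,0,0,0,0,0]]' | python3 shift.py; python3 go.py .4844 -.1587 .011 -70.8
python3 snap.py g1; python3 -c "
import cv2;cv2.imwrite('pics/g1s.png',cv2.resize(cv2.imread('pics/g1.png'),(480,360)))"
```

```text
time: 4.45
tool_pos: [0.4829, -0.1591, 0.0099]
tool_rot: [-0.001, 0.986, 0.168, -0.001]
contact_force: [0.2, 0.4, -0.1]
gripper_width: 0.6
grasp_force: 0.0
t 4.45 pos [ 0.4829 -0.1591  0.0099] d [ 0.0016  0.0001 -0.0011] d after turn [ 0.0016  0.0001 -0.0011] rot [-0.0026  0.0024  0.0031] F [ 0.1854  0.3653 -0.1317] w 0.6004218924534314 g 0.0
```

View pics/g1s.png

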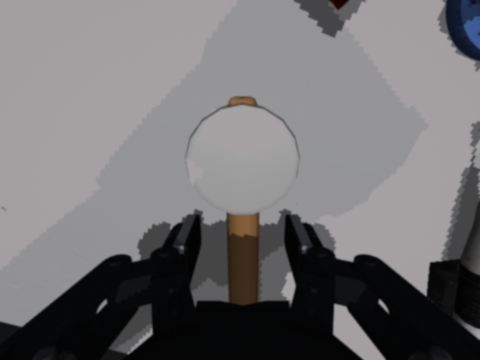

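The handle runs vertically, centred between the open fingers, and the head's face is just ahead of them at about (243,158) of 480x360. I can close now.

In the tool's units: -0.06 m is -6, -0.05 m is -5.

```bash
echo '[[0,0,0,0,0,0,0],[0,0,0,0,0,0,0],[0,0,0,0,0,0,0],[0,0,0,0,0,0,0]]' | python3 shift.py
echo '[[0,0,0,-3,0,0,0],[0,0,0,-5,0,0,0],[0,0,0,-6,0,0,0],[0,0,0,-2,0,0,0],[0,0,0,0,0,0,0]]' | python3 shift.py
python3 snap.py g2; python3 - <<'E'
from h import *; import pickle
from plant import manip
p=pickle.load(open("pics/g2.pkl","rb")); im=cv2.imread("pics/g2.png")
r=cv2.HoughCircles(cv2.medianBlur(im[...,2],3),cv2.HOUGH_GRADIENT,1,80,param1=100,param2=15,minRadius=55,maxRadius=110)[0]; print(r[:4])
r0=cv2.HoughCircles(cv2.medianBlur(cv2.imread("pics/g1.png")[...,2],3),cv2.HOUGH_GRADIENT,1,80,param1=100,param2=15,minRadius=55,maxRadius=110)[0]; print(r0[:4])
s=manip.state(); z=s["tool_pos"][2]
h=plane(p,r[0][:2],z+.046); print("head",h, "rel tool", q2R(s["tool_rot"]).T@(h-s["tool_pos"]))
E
```

```text
time: 5.0
tool_pos: [0.485, -0.1608, 0.0129]
tool_rot: [0.0, 0.986, 0.167, 0.001]
contact_force: [-1.7, 2.6, 7.1]
gripper_width: 0.187
grasp_force: 59.7
time: 5.62
tool_pos: [0.4846, -0.1608, 0.1723]
tool_rot: [0.001, 0.986, 0.167, 0.001]
contact_force: [-0.3, 0.1, -2.9]
gripper_width: 0.183
grasp_force: 59.0
[[320.5 213.5  72.2]
 [554.5 301.5  81.9]
 [499.5  85.5  59.4]
 [400.5 321.5 102.8]]
[[322.5 213.5  73.2]
 [323.5 341.5  79.3]
 [469.5 283.5  57.1]]
head [ 0.53113136 -0.14398024  0.21594518] rel tool [ 0.05036337  0.00029686 -0.0460615 ]
```

```bash
python3 go.py .4537 .2264 .13 -70.8
```

```text
t 5.675 pos [ 0.4834 -0.1602  0.1699] d [ 0.099  -0.3749  0.0402] d after turn [ 0.0991 -0.3749  0.0399] rot [-0.0011  0.0012 -0.0003] F [-0.1759  0.0365 -2.7018] w 0.19243382498119163 g 58.99373710155487
```

```bash
echo '[[0,0.6,-2.5,0,0,0,0],[0,1.3,-5,0,0,0,0],[0,1.3,-5,0,0,0,0],[0,1.3,-5,0,0,0,0],[0,1.3,-5,0,0,0,0]]' | python3 shift.py >/dev/null
echo '[[0,1.3,-5,0,0,0,0],[0,1.3,-5,0,0,0,0],[0,1,-3.5,2,0,0,0],[0,0.5,-1.5,2,0,0,0],[0,0,0,0,0,0,0]]' | python3 shift.py >/dev/null
python3 go.py .4537 .2264 .127 -70.8
python3 - <<'E'
from h import *; from plant import manip
for n in("scene","side"):
    im=manip.grab_frame(n)[:,:,::-1]; cv2.imwrite(f"pics/{n}2.png",im)
    q=proj(manip.camera_params(n),[.49,.235,.09]).astype(int); c=im[q[1]-75:q[1]+75,q[0]-100:q[0]+100]
    globals()[n]=cv2.resize(c,None,fx=2,fy=2)
cv2.imwrite("pics/ss2.png",np.hstack([scene,side]))
E
```

```text
t 6.925 pos [0.4506 0.226  0.1257] d [ 0.0031  0.0006 -0.0013] d after turn [ 0.0031  0.0006 -0.0013] rot [-0.0001  0.0106  0.0018] F [-0.2587 -0.256  -1.892 ] w 0.18709231421785735 g 59.010257720947266
```

View pics/ss2.png

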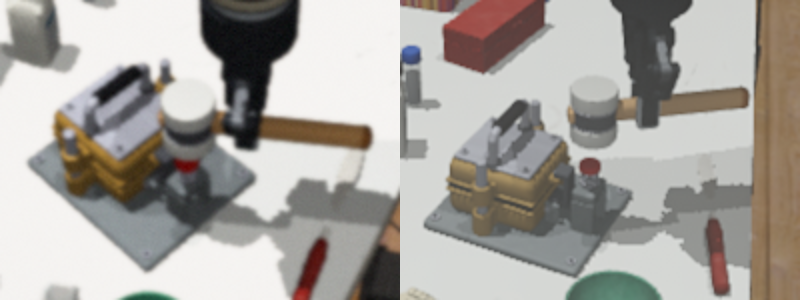

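The head hangs directly above the red plunger in both views, about 30 mm up and clear of the flask. I'll drive it down.

In the tool's units: 0.003 m is 0.3, 0.012 m is 1.2.

```bash
echo '[[0,0.3,0,1,0,0,0],[0,0,0,1.2,0,0,0],[0,0,0,0.8,0,0,0],[0,0,0,0.4,0,0,0]]' | python3 shift.py
echo '[[0,0,0,0.5,0,0,0],[0,0,0,0.4,0,0,0],[0,0,0,0,0,0,0]]' | python3 shift.py
```

```text
time: 7.52
tool_pos: [0.4567, 0.2268, 0.0965]
tool_rot: [0.0, 0.986, 0.166, -0.001]
contact_force: [-2.5, -1.4, 3.6]
gripper_width: 0.184
grasp_force: 59.8
time: 7.9
tool_pos: [0.4575, 0.2273, 0.0885]
tool_rot: [0.0, 0.986, 0.167, 0.0]
contact_force: [-1.2, -1.4, 1.5]
gripper_width: 0.191
grasp_force: 59.6
```

```bash
echo '[[0,0,0,0.4,0,0,0],[0,0,0,0.3,0,0,0],[0,0,0,0,0,0,0]]' | python3 shift.py
echo '[[0,0,0,0.3,0,0,0],[0,0,0,0,0,0,0]]' | python3 shift.py
```

```text
time: 8.28
tool_pos: [0.4577, 0.2276, 0.0843]
tool_rot: [-0.0, 0.986, 0.167, 0.0]
contact_force: [-10.9, -3.9, 18.1]
gripper_width: 0.186
grasp_force: 61.9
time: 8.52
tool_pos: [0.4573, 0.2276, 0.0826]
tool_rot: [0.0, 0.986, 0.167, -0.001]
contact_force: [-17.9, -6.6, 27.6]
gripper_width: 0.187
grasp_force: 64.2
```

```bash
echo '[[0,0,0,-1,0,0,0],[0,0,0,-3,0,0,0],[0,-0.5,1.5,-4,0,0,0],[0,-1.2,5,-2,0,0,0],[0,-1.2,5,0,0,0,0]]' | python3 shift.py
echo '[[0,-1.2,5,0,0,0,0],[0,-1.2,5,0,0,0,0],[0,0,0,0,0,0,0]]' | python3 shift.py >/dev/null
python3 go.py .484 -.160 .013 -70.8
python3 - <<'E'
from h import *; from plant import manip
O=[]
for n in("scene","side"):
    im=manip.grab_frame(n)[:,:,::-1]; p=manip.camera_params(n); cv2.imwrite(f"pics/{n}3.png",im)
    hsv=cv2.cvtColor(im,cv2.COLOR_BGR2HSV); m=((hsv[...,0]<8)|(hsv[...,0]>172))&(hsv[...,1]>170)&(hsv[...,2]>90)
    q=proj(p,[.5,.2425,.08]); c=[b for b in blobs(m,10) if np.hypot(*(np.array(b[1])-q))<20]; print(n,q,c)
    if c:O.append((p,c[0][1]))
    old=cv2.imread(f"pics/{n}0.png"); h0=cv2.cvtColor(old,cv2.COLOR_BGR2HSV); m0=((h0[...,0]<8)|(h0[...,0]>172))&(h0[...,1]>170)&(h0[...,2]>90)
    print(" before",[b for b in blobs(m0,10) if np.hypot(*(np.array(b[1])-q))<20], "proj dz12", proj(p,[.5,.2425,.068])-q)
print(tri(O))
s,d=[cv2.imread(f"pics/{n}3.png") for n in("scene","side")]
cv2.imwrite("pics/ss3.png",np.hstack([cv2.resize(s[120:370,200:480],None,fx=1.4,fy=1.4),cv2.resize(d[150:400,200:480],None,fx=1.4,fy=1.4)]))
E
```

```text
time: 9.15
tool_pos: [0.469, 0.1084, 0.1803]
tool_rot: [0.0, 0.986, 0.167, 0.003]
contact_force: [0.4, -0.3, -2.3]
gripper_width: 0.184
grasp_force: 60.0
t 9.525 pos [0.4779 0.0041 0.1775] d [-0.0473  0.1572  0.1645] d after turn [-0.0482  0.157   0.1645] rot [ 0.0002  0.0001 -0.0056] F [ 0.102  -0.98   -1.8805] w 0.1883079330564242 g 59.93095278739929
scene [307.68974319 304.0845184 ] [(np.int32(103), [307.2, 307.9], [302, 303, 11, 11])]
 before [(np.int32(114), [306.6, 303.6], [301, 298, 12, 12])] proj dz12 [0.14559503 4.07135488]
side [333.77306738 304.70352465] []
 before [] proj dz12 [-0.18006929  4.99228089]
(array([0.27421124, 0.62495567, 0.67990029]), np.float64(3.5489723317230875e-17))
```

View pics/ss3.png

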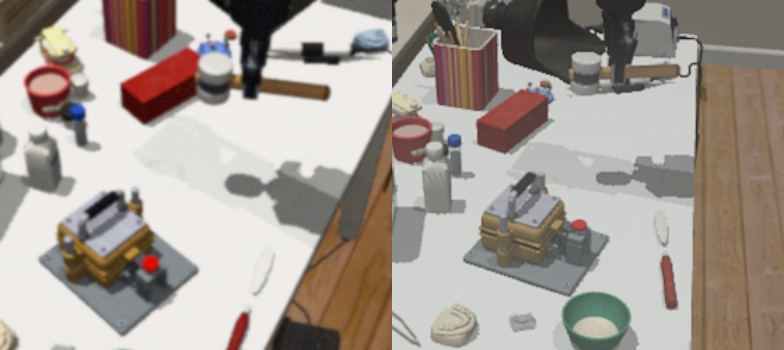

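The plunger dropped about 4.3 px (about 12 mm), so it is fully down, and the mallet hangs level. The table directly below is free, so I'll lay the mallet down there.

```bash
echo '[[0,-1,4,4,0,0,0],[0,0,0,5,0,0,0],[0,0,0,4.5,0,0,0],[0,0,0,1.5,0,0,0],[0,0,0,0.6,0,0,0]]' | python3 shift.py
echo '[[0,0,0,0.4,0,0,0],[0,0,0,0,0,0,0]]' | python3 shift.py
```

```text
time: 10.25
tool_pos: [0.4816, -0.0334, 0.0221]
tool_rot: [-0.0, 0.986, 0.167, -0.0]
contact_force: [-0.1, -0.3, -1.0]
gripper_width: 0.185
grasp_force: 59.8
time: 10.5
tool_pos: [0.4826, -0.0344, 0.0197]
tool_rot: [0.0, 0.986, 0.167, 0.001]
contact_force: [-0.1, 0.3, -1.7]
gripper_width: 0.189
grasp_force: 59.9
```

In the tool's units: 0.004 m is 0.4, 0.002 m is 0.2.

```bash
echo '[[0,0,0,0.4,0,0,0],[0,0,0,0.2,0,0,0],[0,0,0,0,0,0,0]]' | python3 shift.py
echo '[[0,0,0,0.2,0,0,0],[0,0,0,0,0,0,0]]' | python3 shift.py
```

```text
time: 10.88
tool_pos: [0.4813, -0.0343, 0.0122]
tool_rot: [-0.0, 0.986, 0.167, -0.0]
contact_force: [0.1, 0.6, -2.5]
gripper_width: 0.182
grasp_force: 59.9
time: 11.12
tool_pos: [0.4815, -0.0344, 0.0116]
tool_rot: [-0.0, 0.986, 0.167, -0.001]
contact_force: [-6.0, 0.0, 8.0]
gripper_width: 0.187
grasp_force: 61.5
```

Contact with the table. I'll release and lift.

In the tool's units: -0.001 m is -0.1.

```bash
echo '[[0.6,0,0,-0.1,0,0,0],[0.6,0,0,0,0,0,0],[0.6,0,0,0,0,0,0],[0.6,0,0,0,0,0,0]]' | python3 shift.py
echo '[[0.6,0,0,-3,0,0,0],[0.6,0,0,-5,0,0,0],[0.8,0,0,-6,0,0,0],[0.8,0,0,-6,0,0,-0.9],[0.8,0,0,0,0,0,-0.9]]' | python3 shift.py
echo '[[0.8,0,0,0,0,0,-0.9],[0.8,0,0,0,0,0,-0.9],[0.8,0,0,0,0,0,-0.9],[0.8,0,0,0,0,0,-0.25],[0.8,0,0,0,0,0,0]]' | python3 shift.py
python3 go.py .5835 .217 .13 -16.5
```

```text
time: 11.62
tool_pos: [0.4814, -0.0343, 0.0112]
tool_rot: [-0.0, 0.986, 0.167, -0.0]
contact_force: [0.2, -0.0, 0.3]
gripper_width: 0.603
grasp_force: 0.0
time: 12.25
tool_pos: [0.4848, -0.035, 0.2184]
tool_rot: [0.003, 0.939, 0.343, 0.005]
contact_force: [0.5, -0.3, -1.2]
gripper_width: 0.797
grasp_force: 0.0
time: 12.88
tool_pos: [0.4814, -0.0343, 0.2111]
tool_rot: [-0.0, 0.801, 0.599, -0.0]
contact_force: [-0.3, 0.1, -0.3]
gripper_width: 0.8
grasp_force: 0.0
t 12.875 pos [ 0.4814 -0.0343  0.2111] d [0.2699 0.0269 0.0811] d after turn [0.2699 0.0266 0.0811] rot [-0.0003 -0.      0.0013] F [-0.3269  0.1133 -0.3452] w 0.8003746957181028 g 0.0
```

In the tool's units: 0.055 m is 5.5, 0.05 m is 5.

```bash
echo '[[0.8,5,0.5,0,0,0,0],[0.8,5.5,0.5,0,0,0,0],[0.8,5.5,0.5,0,0,0,0],[0.8,5.5,0.6,0,0,0,0],[0.8,5.5,0.6,0,0,0,0]]' | python3 shift.py>/dev/null
echo '[[0.8,0,0,4,0,0,0],[0.8,0,0,2,0,0,0],[0.8,0,0,0,0,0,0]]' | python3 shift.py
python3 go.py .583 .217 .092 -16.5; python3 snap.py l1; python3 -c "
import cv2;cv2.imwrite('pics/l1s.png',cv2.resize(cv2.imread('pics/l1.png'),(480,360)))"
```

```text
time: 13.88
tool_pos: [0.5818, 0.2163, 0.1486]
tool_rot: [-0.001, 0.801, 0.599, -0.002]
contact_force: [0.3, -0.0, 0.2]
gripper_width: 0.802
grasp_force: 0.0
t 13.875 pos [0.5818 0.2163 0.1486] d [0.0012 0.0012 0.0566] d after turn [0.001  0.0009 0.0566] rot [-0.0045  0.0026  0.001 ] F [ 0.2888 -0.0077  0.2316] w 0.8023566944616157 g 0.0
```

View pics/l1s.png

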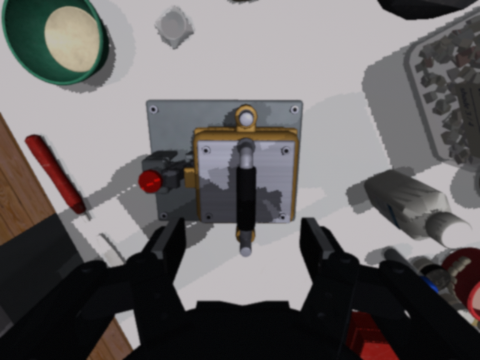

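The bar (cols 240-254, rows 165-232) is centred between the fingers and parallel to the pads. I'll descend and close.

In the tool's units: 0.025 m is 2.5, 0.006 m is 0.6.

```bash
echo '[[0.7,0.1,0.1,2.5,0,0,0],[0.6,0,0,2.5,0,0,0],[0.6,0,0,0.6,0,0,0],[0.6,0,0,0,0,0,0]]' | python3 shift.py
echo '[[0,0,0,0,0,0,0],[0,0,0,0,0,0,0],[0,0,0,0,0,0,0],[0,0,0,0,0,0,0],[0,0,0,0,0,0,0]]' | python3 shift.py
```

```text
time: 14.42
tool_pos: [0.5854, 0.2176, 0.0966]
tool_rot: [0.0, 0.801, 0.599, 0.001]
contact_force: [0.4, -0.1, -0.4]
gripper_width: 0.6
grasp_force: 0.0
time: 15.05
tool_pos: [0.5849, 0.2182, 0.0969]
tool_rot: [-0.0, 0.801, 0.599, 0.0]
contact_force: [-3.8, 0.4, 5.4]
gripper_width: 0.15
grasp_force: 58.6
```

```bash
echo '[[0.5,0,0,0,0,0,0],[0.5,0,0,0.4,0,0,0],[0.5,0,0,0.2,0,0,0],[0.5,0,0,0,0,0,0]]' | python3 shift.py
echo '[[0,0,0,0,0,0,0],[0,0,0,0,0,0,0],[0,0,0,0,0,0,0],[0,0,0,0,0,0,0]]' | python3 shift.py
```

```text
time: 15.55
tool_pos: [0.5845, 0.2177, 0.0886]
tool_rot: [-0.0, 0.801, 0.599, -0.0]
contact_force: [-0.9, 0.5, -0.2]
gripper_width: 0.499
grasp_force: 0.0
time: 16.05
tool_pos: [0.5848, 0.2178, 0.0895]
tool_rot: [-0.0, 0.801, 0.599, 0.0]
contact_force: [0.5, -0.6, 0.6]
gripper_width: 0.156
grasp_force: 58.5
```

```bash
for i in 1; do echo '[[0,0,0,-0.1,0,0,0],[0,0,0,-0.1,0,0,0],[0,0,0,-0.1,0,0,0],[0,0,0,0,0,0,0]]' | python3 shift.py; done
echo '[[0,0,0,-0.1,0,0,0],[0,0,0,-0.1,0,0,0],[0,0,0,0,0,0,0]]' | python3 shift.py
```

```text
time: 16.55
tool_pos: [0.5847, 0.2178, 0.0906]
tool_rot: [0.0, 0.801, 0.599, 0.0]
contact_force: [6.4, 2.1, -11.5]
gripper_width: 0.153
grasp_force: 58.4
time: 16.92
tool_pos: [0.5847, 0.2178, 0.0915]
tool_rot: [-0.0, 0.801, 0.599, 0.0]
contact_force: [9.1, 2.5, -15.3]
gripper_width: 0.154
grasp_force: 58.5
```

```bash
echo '[[0,0,0,-0.1,0,0,0],[0,0,0,-0.1,0,0,0],[0,0,0,0,0,0,0]]' | python3 shift.py
echo '[[0,0,0,-0.1,0,0,0],[0,0,0,-0.1,0,0,0],[0,0,0,0,0,0,0]]' | python3 shift.py
```

```text
time: 17.3
tool_pos: [0.5848, 0.2178, 0.0957]
tool_rot: [-0.0, 0.801, 0.599, -0.0]
contact_force: [3.1, 1.1, -5.2]
gripper_width: 0.153
grasp_force: 59.6
time: 17.68
tool_pos: [0.5848, 0.2178, 0.0985]
tool_rot: [0.0, 0.801, 0.599, 0.0]
contact_force: [2.9, 0.6, -5.4]
gripper_width: 0.157
grasp_force: 59.6
```

In the tool's units: -0.002 m is -0.2.

```bash
echo '[[0,0,0,-0.2,0,0,0],[0,0,0,-0.2,0,0,0],[0,0,0,-0.2,0,0,0],[0,0,0,0,0,0,0],[0,0,0,0,0,0,0]]' | python3 shift.py
python3 - <<'E'
from h import *; from plant import manip
for n in("scene","side"):
    im=manip.grab_frame(n)[:,:,::-1]; cv2.imwrite(f"pics/{n}4.png",im)
s,d=[cv2.imread(f"pics/{n}4.png") for n in("scene","side")]
cv2.imwrite("pics/ss4.png",np.hstack([cv2.resize(s[140:400,200:480],None,fx=1.4,fy=1.4),cv2.resize(d[150:410,200:480],None,fx=1.4,fy=1.4)]))
E
```

```text
time: 18.3
tool_pos: [0.5848, 0.2178, 0.1043]
tool_rot: [-0.0, 0.801, 0.599, 0.0]
contact_force: [2.2, 0.4, -5.2]
gripper_width: 0.152
grasp_force: 59.6
```

View pics/ss4.png

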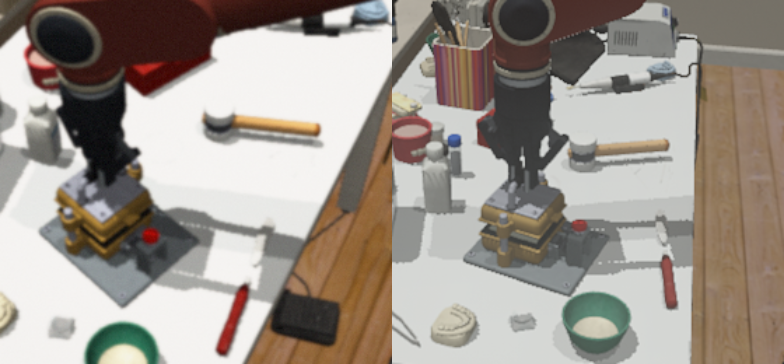

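The upper half is open with an even gap of about 15 mm, still held by its handle. The plunger is down, the mallet is standing on the table clear of the stand, and the bystanders look unmoved. I'll hand it in.

```bash
python3 -c "
from plant import manip; print(manip.job_done())"
```

```text
the job is handed in; nothing more can be done
None
```

I drove the plunger fully down with the mallet, laid the mallet back on the table, broke the flask's seal and handed in at about 18 s with the upper half held about 15 mm open; no verdict came back.

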